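# Fold out the crank of a jar clamp and crank it tight

### The arm

A 7-joint arm with a two-finger parallel gripper is mounted at the origin on a cart in front of the work surface, level with it; the furniture and walls round the work are solid. World frame = base frame: x ahead of the robot, y to its left, z up, the work surface at z = 0. Lengths are in mm, angles in rad, forces in N, time in s.
With the tool pointing down it reaches from about 425 to 1025 mm from the base axis. Payload 9.4 kg.
Tool frame: the origin (TCP) lies between the finger pads; the fingertips stand manip.tip_reach ahead of it and the grasp point (between the pads) lies 8 mm behind it (manip.tip_reach is the distance from the TCP to the fingertips, in mm); z points along the fingers, y is the line along which they close (so a half turn about z gives the same grasp; the last joint's range is limited). The gripper opens to 93 mm and grips with 3 to 60 N. Pads are 15 mm wide; open, the fingers measure 128 mm over their backs; the gripper's body (75 mm by 188 mm) begins 65 mm behind the grasp point.
Start: joints at [1.072, 0.599, -0.003, 1.599, 0.002, 0.943, -0.08], TCP at [296.808, -661.46, 229.618] pointing down, gripper open.
Joint ranges: [-2.57, 2.57], [-0.35, 1.97], [-1.29, 1.29], [0.11, 2.56], [-1.05, 4.19], [0.11, 1.86], [-2.63, 2.63]. Speed limits (rad/s): [2.22, 2.22, 3.01, 3.01, 3.14, 3.14, 3.14].

### API

Orientations are given as a unit quaternion [w, x, y, z].
In Python, from workcell import manip gives the robot as it stands.
- The arm moves only by the tool send_rows, never from a script. Its argument "series" is one flat list of numbers, 5 for each row, row after row: the finger opening in mm, from 0 to 93, then the shift along the world's x, y, z in units of 40 mm (1.0 is 40 mm), then the turn about the world's z in units of 6 degrees (1.0 is 6 degrees). In form: [fingers, x, y, z, twist, fingers, x, y, z, twist, ...]. A call has 1 to 20 rows; each row is the pose to reach, as a shift and turn from the pose commanded when the call began; what a row does not reach only later rows make up. A row lasts 1/12 s, in which the tool goes at most 41.7 mm and 7.16 degrees, less where a joint would pass 70% of its speed; a pose out of reach is approached as far as the arm can. A call with a gripper value outside its range is refused whole. The fingers move at their own pace and stop on an object; "grip_force" is the grip in N (left out, the last holds). Time passes only in rows, so rows that repeat a pose let the fingers close. It gives the time, the measured TCP pose, the force, the opening and the grip force at its end, in the units of the state.
- manip.get_state(): the state, without advancing time (a new reading comes with each control period).
- manip.snapshot(name): name is "scene" or "top"; returns the picture (480x640x3 uint8, red, green, blue); there is no depth.
- manip.camera_model(name): a dict with "fx", "fy", "cx", "cy" (pixels), "k1" (the pictures are not rectified: a ray, as slopes to the right and down, at radius r is drawn at 1 + k1 r^2 times it, then the intrinsics apply), "eye" and "attitude" of the camera in the world. Camera axes: x right, y down, z forward; pixel columns grow to the right and rows downward; lengths in mm; the calibration is good to about 2 mm. A picture is of the moment at which its call begins. camera_model takes no time and is no camera call.
- manip.job_done(): hands the job in; it is judged then, once.
The state is a dict: "clock": time; "q": joint angles; "joint_velocities": joint speeds; "joint_torque": joint torques, N m; "eef_pos": TCP position; "tcp_rot": TCP orientation; "wrist_force": force on the tool from outside, world axes, zero at the start; "wrist_torque": the same for the moment, N m; "grip_width": finger opening in mm; "grip_force": force on a finger pad.
Only numpy, scipy, OpenCV 4.12 (cv2) and the standard library are available. Lean on these libraries where they do the work, as an engineer would, in place of code of your own. Each camera call takes 0.05 s, during which the arm holds its last target. There are 200 camera calls.

### The job

Hold the honey jar fast in the kitchen jar clamp: fold the red-knobbed handle on the crank arm all the way up to its working position first, then crank it clockwise until the jar is pinched firmly between the sliding jaw and the back stop. Feel for the jar through the crank and stop soon after it goes tight, so that the glass is not over-squeezed. Work only by the crank handle, leave the jar standing upright and the handle up, let go, and do not disturb the things around.

Things in the scene. Friction and masses are not known exactly. Their poses are not given: they have to be found in the camera images.
- clamp: the jar clamp, fixed to the worktop: white gearbox 72 x 84 mm, top 66 mm above the worktop (bearing boss to 72), the crank on top, two low guide rods toward the back stop. Origin at worktop height under the crank axis; y points along the rods from gearbox to jar and back stop, z up
- crank_axis (a point): point on the crank's vertical axis, 105 mm above the worktop. Cranking clockwise seen from above moves the jaw toward the jar, 8 mm per rad (50 mm a turn); half a turn to 1.6 turns are needed. Running free it drags with 0.4 N m (5 to 6 N at the knob). It stays where it is left and does not run back. Each 10 N of squeeze adds about 1.2 N at the knob
- fold_hinge (a point): the horizontal pin at the outer end of the crank arm on which the handle folds: 65 mm from the crank axis, 100 mm above the worktop, at right angles to the arm. The arm points from crank_axis to this point: a steel bar 14 mm wide, top 86 mm above the worktop, fork up to 106 mm. Its direction at the start varies
- knob_center (a point): centre of the red ball knob, 24 mm in diameter, on a 9 mm steel stem, 42 mm from fold_hinge. Folded, it lies over the arm, back toward the crank axis; unfolded it stands over the fold_hinge, centre 142 mm above the worktop. The ball spins freely on its stem: a gripper that does not turn can lead it round. In flat pads it creeps back some mm while being folded up; it may be retaken
- handle (a joint): fold angle of the handle, rad: 0 folded flat over the arm, 1.57 upright, end stop and working position 1.62 (leaning outward 3 degrees). Starts between 0 and 0.3. The hinge is stiff (0.1 N m, 2.5 N at the knob) and stays at any angle; it counts as up above 1.45
- jaw: sliding jaw, moved by the crank only: aluminium with a rubber face 78 mm wide, 23 to 67 mm above the worktop. Origin at worktop height in the plane of the rubber face, which looks along +y of the clamp. The rubber gives a little under load
- backstop: fixed back stop on the guide rods, aluminium, facing the jaw, locked by two black screws at a place along the rods that varies. Origin at worktop height in the plane of its aluminium front. Before that front stands a black rubber liner 78 mm wide, an exchangeable insert: 3 to 17 mm thick, different each time and not known, so the point where the jar goes tight must be felt
- honey_jar: loose glass honey jar, dark lid, diameter about 65 mm, 86 mm tall, about 0.33 kg; origin under its centre. Stands on the worktop between jaw and back stop; the jaw slides it to the stop. Firmly held at 12 to 50 N of squeeze: aim for 28 N, 2.5 to 3.5 N more at the knob than running free; over 60 N is too much. The squeeze grows 17 N per mm of jaw travel
- small_tin: small food tin standing behind the gearbox, 57 mm in diameter, 72 mm tall, origin under its centre; leave alone
- teaspoon: teaspoon lying behind the clamp, 130 mm long, origin under its centre; leave alone
Mind the look-alikes: they are no part of the job. Leave any green or purple look-alike of the honey_jar alone.

How it is judged (in metres and radians):
On the way, in this order (a step that is already met when the one before it is completed fails the run):
1. the handle is folded up to its working position (value of joint handle above 1.45 rad), for 0.2 s.
2. with the handle up, the jar is pinched between jaw and back stop (value of joint handle above 1.4 rad and contact force between jaw and honey_jar above 12 N), for 0.2 s.
At the end, for the whole second after the job is handed in: The honey jar stands upright (within 0.1 rad, less than 6 mm off the worktop) at rest, squeezed by 12 to 50 N by the jaw against the back stop, and the crank handle stands up (fold angle over 1.4 rad), released (all of step 2 and contact force between jaw and honey_jar below 50 N and angle between honey_jar's own z axis and vertical below 0.1 rad and height (world z) of honey_jar below 0.006 m and linear speed of honey_jar below 0.01 m/s); the robot touches nothing.
It fails at once if the jar is squeezed with more than 60 N (contact force between jaw and honey_jar above 60 N).
It fails at once if the crank is turned (its outer end moved more than 40 mm from its start) while the handle is still folded (under 1.0 rad) (distance of fold_hinge from where it was at the start of the episode above 0.04 m and value of joint handle below 1 rad).
It fails at once if the robot pushes the jar or the jaw directly with more than 5 N (contact force between any of the arm, the fingers and jaw above 5 N or contact force between any of the arm, the fingers and honey_jar above 5 N).
It fails at once if a bystander (tin or teaspoon) is moved more than 20 mm (distance of any of small_tin, teaspoon from where it was at the start of the episode above 0.02 m).
It also fails if it takes over 72 s, if anything falls off the work surface, if the arm or the gripper's body presses on something with over 40 N, if the wrist force passes 120 N, or if a joint passes its speed limit or range.

## Working session

There is one attempt and no reset: what is moved stays moved. The work goes in short steps, Python scripts to look and compute and a tool call to move; the robot and the scene stay as the last step left them, time stands still between calls to the robot, and variables do not carry over. Pictures are saved under pics/ and viewed, at most 10 in all, crops included, and the job is handed in when it is done.

Besides the shell and the picture viewer there is one more tool, called after "Request:" by a JSON object that holds its "method" and its "body". send_rows: Moves the arm, as the interface text tells. Its arguments: {"type":"object","properties":{"series":{"type":"array"},"grip_force":{"type":"number"}},"required":["series"]}

```bash
mkdir -p pics; cat > h.py <<'E'
import numpy as np, cv2
from workcell import manip
from scipy.spatial.transform import Rotation as R
def cam(n):
    m=manip.camera_model(n); a=np.array(m['attitude'],float)
    Rm=a if a.shape==(3,3) else R.from_quat(a[[1,2,3,0]]).as_matrix()
    return m,Rm,np.array(m['eye'],float)
def ray(n,u,v):
    m,Rm,e=cam(n)
    x=(u-m['cx'])/m['fx'];y=(v-m['cy'])/m['fy'];s=1.
    for _ in range(20): s=1+m['k1']*(x*x+y*y)/s**2
    d=Rm@np.array([x/s,y/s,1]); return e,d/np.linalg.norm(d)
def plane(n,u,v,z):
    e,d=ray(n,u,v); return e+d*(z-e[2])/d[2]
def two(p,q):
    (a,d),(b,f)=ray('scene',*p),ray('top',*q)
    t=np.linalg.lstsq(np.c_[d,-f],b-a,rcond=None)[0]
    P,Q=a+d*t[0],b+f*t[1]; return (P+Q)/2,np.linalg.norm(P-Q)
def proj(n,P):
    m,Rm,e=cam(n); c=Rm.T@(np.array(P)-e); x,y=c[:2]/c[2]; s=1+m['k1']*(x*x+y*y)
    return m['fx']*x*s+m['cx'],m['fy']*y*s+m['cy']
def red(n,im):
    h=cv2.cvtColor(im,cv2.COLOR_RGB2HSV); k=(((h[...,0]<8)|(h[...,0]>172))&(h[...,1]>150)&(h[...,2]>60)).astype('uint8')
    N,l,s,c=cv2.connectedComponentsWithStats(k); return [(c[i].round(1).tolist(),s[i].tolist()) for i in range(1,N) if s[i,4]>25]
E
python3 - <<'E'
from h import *
print(manip.tip_reach, manip.get_state())
for n in('scene','top'):
    im=manip.snapshot(n); cv2.imwrite(f'pics/{n}0.png',im[...,::-1]); print(manip.camera_model(n)); print(red(n,im))
E
```

```text
11.0 {'clock': 0.0, 'q': array([ 1.07230621,  0.6001384 , -0.00252256,  1.60013399,  0.0018213 ,
        0.94290522, -0.07977459]), 'joint_velocities': array([-2.59070627e-04,  5.65237693e-05, -1.36740534e-04,  3.25943841e-04,
       -1.95850604e-04,  1.41944569e-03,  6.45031242e-04]), 'joint_torque': array([-9.10224262e-04, -7.65077806e+01,  1.49672169e+00, -2.52350914e+01,
       -5.24590211e-02,  1.70447800e-02,  1.77269803e-04]), 'eef_pos': array([ 296.58219918, -661.03733746,  228.74920782]), 'tcp_rot': array([-7.51344505e-04,  9.77835325e-01,  2.09373947e-01, -2.49629624e-04]), 'wrist_force': array([-0.08258984,  0.98502108, -0.3193927 ]), 'wrist_torque': array([-0.0267413 ,  0.02349746,  0.02736235]), 'grip_force': 0.0, 'grip_width': 92.89147420432771}
{'fx': 491.5646061109895, 'fy': 491.5646061109895, 'cx': 315.1754655602863, 'cy': 239.71509601928935, 'k1': -0.023627160738817984, 'eye': array([ -32.57315177, -710.46536036,  645.95910352]), 'attitude': array([-0.4880298 ,  0.83648605, -0.21992655,  0.11726176])}
[([266.8, 201.3], [255, 189, 25, 26, 516]), ([353.3, 232.4], [349, 228, 10, 10, 79])]
{'fx': 559.1151499044367, 'fy': 559.1151499044367, 'cx': 310.3312484176976, 'cy': 238.3958032039482, 'k1': -0.007423035819461507, 'eye': array([ 328.36136058,  154.86303611, 1132.1404296 ]), 'attitude': array([ 0.05163298, -0.69470337,  0.71690701, -0.02766941])}
[([354.2, 204.9], [349, 200, 11, 11, 99]), ([154.7, 239.2], [135, 221, 40, 36, 1075])]
```

View pics/scene0.png

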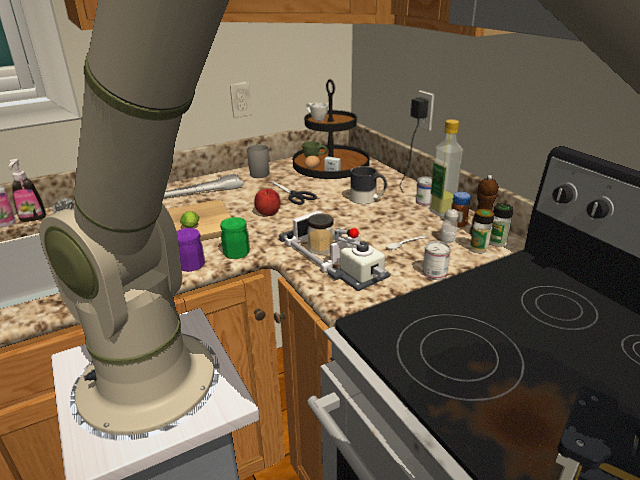

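View pics/top0.png

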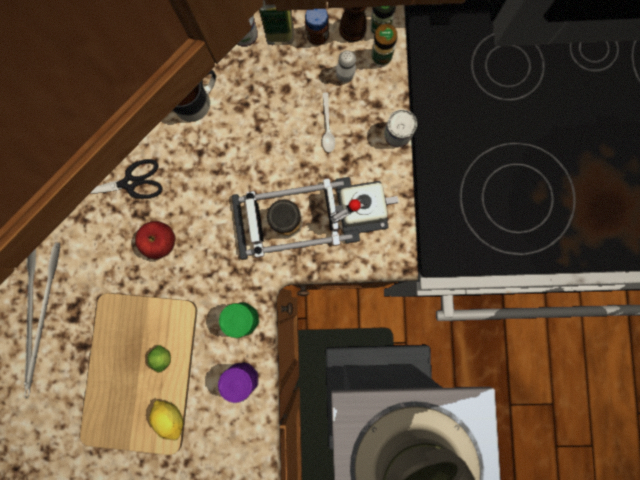

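The scene view shows the clamp near (345,245), with its red knob at (353,232). In the top view the knob is at (354,205), the jar at (284,216) and the gearbox at (363,207). Candidates:
- **Red things:** the knob at top (354,205), and an apple at (155,239), which is far too big.
- **Jars:** the dark-lidded one in the clamp at (284,216), with green (238,320) and purple (237,383) as look-alikes.

I choose the knob on the clamp and the jar inside it, and will check them in a close crop.

```bash
python3 - <<'E'
from h import *
a=cv2.imread('pics/scene0.png')[195:295,265:395]; b=cv2.imread('pics/top0.png')[160:260,225:425]
a=cv2.resize(a,None,fx=3,fy=3,interpolation=2); b=cv2.resize(b,None,fx=4,fy=4,interpolation=2)
cv2.imwrite('pics/c0.png',b); 
o=np.zeros((600,800,3),'uint8'); cv2.imwrite('pics/c1.png',cv2.resize(a,(780,600)))
print(two((353.3,232.4),(354.2,204.9)))
print('boss',plane('top',364,204,72))
for p in [(346,185),(382,182),(386,221),(349,226)]: print(p,plane('top',*p,66))
print('rods',[plane('top',*p,20).round() for p in[(255,196),(318,187),(262,249),(330,242)]])
E
```

```text
(array([503.90340735, 104.93550689, 107.37587605]), np.float64(0.49067016776696243))
boss [511.2716575  84.3000522  72.       ]
(346, 185) [550.79892312 117.14216748  66.        ]
(382, 182) [554.13872873  47.47910108  66.        ]
(386, 221) [477.80248028  43.17727456  66.        ]
(349, 226) [470.56025843 114.32686578  66.        ]
rods [array([545., 300.,  20.]), array([558., 172.,  20.]), array([436., 288.,  20.]), array([446., 152.,  20.])]
```

View pics/c0.png

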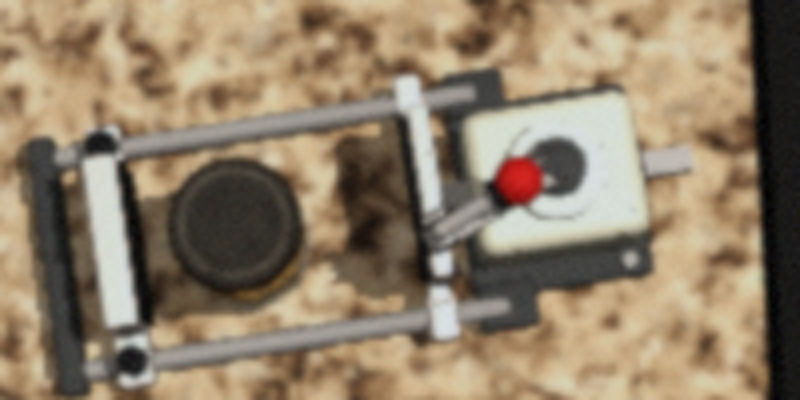

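View pics/c1.png

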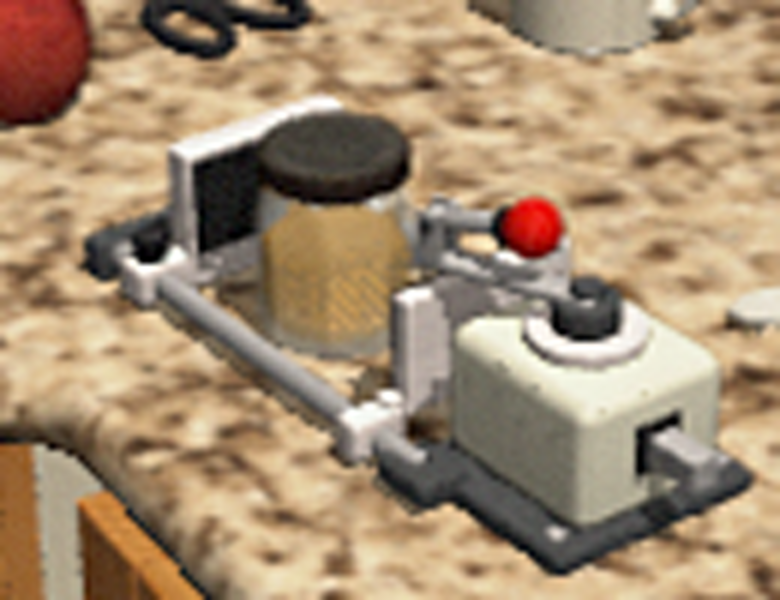

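```bash
python3 - <<'E'
from h import *
print('cap top', [plane('top',364,201.5,z).round(1) for z in (80,86,95)])
print('cap scene',[plane('scene',265+595/6,195+287/6,z).round(1) for z in (86,92,95)])
print('two',two((265+595/6,195+287/6),(364,201.5)))
print('fork',plane('top',225+437/4,160+235/4,100), two((265+432/6,195+222/6),(225+437/4,160+235/4)))
print('jar lid',plane('top',225+236/4,160+226/4,86),'boss',plane('top',225+560/4,160+172/4,72))
print('jaw', [plane('top',*p,67).round() for p in[(225+412/4,160+105/4),(225+440/4,160+270/4)]],'liner',[plane('top',*p,60).round() for p in[(225+120/4,160+155/4),(225+145/4,160+322/4)]])
E
```

```text
cap top [array([514.7,  84.6,  80. ]), array([513.6,  85. ,  86. ]), array([512.1,  85.6,  95. ])]
cap scene [array([519.6,  83.7,  86. ]), array([513.7,  75.2,  92. ]), array([510.8,  70.9,  95. ])]
two (array([516.16549747,  83.66846905,  86.44079818]), np.float64(5.803279560523121))
fork [480.58288138 142.53181881 100.        ] (array([481.92442643, 142.06172971,  96.80200287]), np.float64(1.9243903166665992))
jar lid [490.25841748 237.32728638  86.        ] boss [513.14387234  82.31198198  72.        ]
jaw [array([549., 152.,  67.]), array([468., 141.,  67.])] liner [array([531., 295.,  60.]), array([449., 285.,  60.])]
```

Request:
{"method": "send_rows", "body": {"series": [60,5.17,19.15,0,15.8,60,5.17,19.15,0,15.8,60,5.17,19.15,0,15.8,60,5.17,19.15,0,15.8,60,5.17,19.15,0,15.8,60,5.17,19.15,0,15.8,60,5.17,19.15,0,15.8,60,5.17,19.15,0,15.8,60,5.17,19.15,0,15.8,60,5.17,19.15,0,15.8,60,5.17,19.15,0,15.8,60,5.17,19.15,0,15.8,60,5.17,19.15,0,15.8,60,5.17,19.15,0,15.8,60,5.17,19.15,0,15.8,60,5.17,19.15,0,15.8,60,5.17,19.15,0,15.8,60,5.17,19.15,0,15.8,60,5.17,19.15,0,15.8,60,5.17,19.15,0,15.8], "grip_force": 25}}

```text
clock: 1.77
eef_pos: [505.0, 113.4, 230.2]
tcp_rot: [-0.0, 0.504, 0.864, 0.003]
wrist_force: [0.1, 1.5, 0.9]
grip_width: 59.6
grip_force: 0.0
```

Request:
{"method": "send_rows", "body": {"series": [50,0,0,0,0,50,0,0,0,0,50,0,0,0,0]}}

```text
clock: 2.02
eef_pos: [503.2, 102.9, 229.3]
tcp_rot: [-0.0, 0.508, 0.861, -0.001]
wrist_force: [-1.0, -0.7, 0.7]
grip_width: 50.6
grip_force: 0.0
```

```bash
python3 - <<'E'
from h import *
s=manip.get_state();print(s['eef_pos'],s['tcp_rot'],s['q'],s['wrist_force'])
for n in('scene','top'):
    im=manip.snapshot(n); print(red(n,im))
E
```

```text
[503.18080336 102.90155514 229.30746766] [-8.97681010e-05  5.08471913e-01  8.61078284e-01 -7.03426739e-04] [ 0.10513508  0.39610163 -0.55988737  2.0533021   0.29921488  0.77171605
 -0.13302077] [-1.04948514 -0.7322717   0.70442467]
[([266.9, 201.3], [255, 189, 25, 26, 515]), ([353.3, 232.4], [349, 228, 10, 10, 79])]
[([154.7, 239.2], [135, 221, 40, 36, 1076])]
```

Request:
{"method": "send_rows", "body": {"series": [50,0,0,-1,0,50,0,0,-2,0,50,0,0,-2.6,0,50,0,0,-3.0,0,50,0,0,-3.2,0,50,0,0,-3.2,0,50,0,0,-3.2,0]}}

```text
clock: 2.7
eef_pos: [503.8, 104.1, 102.0]
tcp_rot: [0.0, 0.508, 0.861, -0.0]
wrist_force: [-0.1, 0.6, -0.3]
grip_width: 50.1
grip_force: 0.0
```

```bash
python3 - <<'E'
from h import *
s=manip.get_state();print(s['eef_pos'],s['wrist_force'])
im=manip.snapshot('scene'); print(red('scene',im))
cv2.imwrite('pics/s1.png',cv2.resize(im[150:290,250:440],None,fx=4,fy=4,interpolation=2)[...,::-1])
E
```

```text
[503.80498782 104.10006266 102.0001936 ] [-0.1472246   0.566627   -0.25065997]
[([266.8, 201.3], [255, 189, 25, 26, 513]), ([354.7, 232.5], [352, 228, 7, 10, 61])]
```

View pics/s1.png

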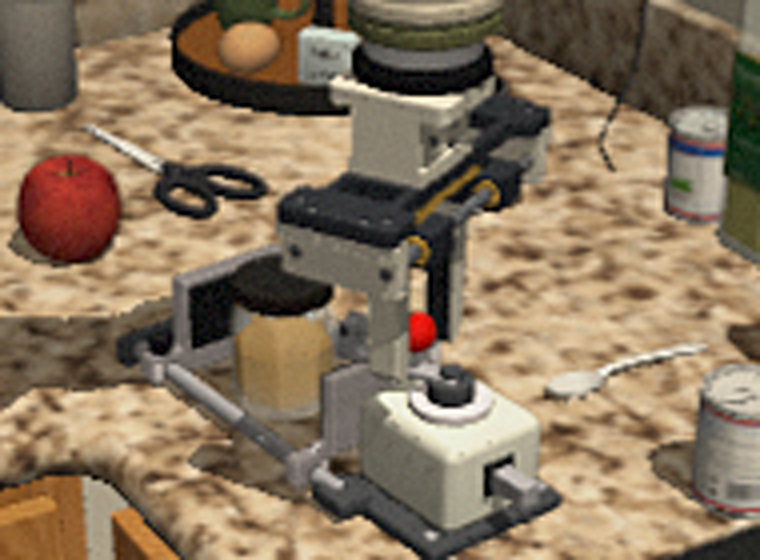

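Request:
{"method": "send_rows", "body": {"series": [50,0,0,-0.05,0,15,0,0,-0.05,0,15,0,0,-0.05,0,15,0,0,-0.05,0,15,0,0,-0.05,0,15,0,0,-0.05,0,15,0,0,-0.05,0,15,-0.02,0.04,0.13,0,15,-0.02,0.04,0.13,0,15,-0.055,0.1,0.275,0,15,-0.055,0.1,0.275,0,15,-0.1,0.175,0.41,0,15,-0.1,0.175,0.41,0,15,-0.147,0.264,0.525,0,15,-0.147,0.264,0.525,0], "grip_force": 30}}

```text
clock: 4.0
eef_pos: [498.5, 115.4, 123.2]
tcp_rot: [0.001, 0.508, 0.861, 0.001]
wrist_force: [4.1, 1.1, 3.4]
grip_width: 22.3
grip_force: 30.0
```

```bash
python3 - <<'E'
from h import *
s=manip.get_state();print(s['eef_pos'],s['wrist_force'],s['wrist_torque'],s['grip_width'])
im=manip.snapshot('scene'); print(red('scene',im))
E
```

```text
[498.49344932 115.43208005 123.17496474] [4.12779063 1.08061752 3.40415992] [ 0.06217694 -1.18176198  0.02466446] 22.267706547425167
[([266.8, 201.3], [255, 189, 25, 26, 520]), ([352.3, 223.0], [351, 218, 4, 11, 36])]
```

Request:
{"method": "send_rows", "body": {"series": [15,-0.06,0.107,0.105,0,15,-0.06,0.107,0.105,0,15,-0.124,0.223,0.185,0,15,-0.124,0.223,0.185,0,15,-0.196,0.352,0.245,0,15,-0.196,0.352,0.245,0,15,-0.269,0.483,0.285,0,15,-0.269,0.483,0.285,0,15,-0.345,0.621,0.295,0,15,-0.345,0.621,0.295,0,15,-0.422,0.756,0.285,0,15,-0.422,0.756,0.285,0,15,-0.422,0.756,0.285,0]}}

```text
clock: 5.13
eef_pos: [481.2, 146.0, 134.2]
tcp_rot: [0.0, 0.507, 0.862, 0.001]
wrist_force: [4.8, 3.3, 0.6]
grip_width: 20.1
grip_force: 28.8
```

```bash
python3 - <<'E'
from h import *
s=manip.get_state();print(s['eef_pos'],s['wrist_force'],s['wrist_torque'],s['grip_width'])
im=manip.snapshot('scene'); print(red('scene',im))
cv2.imwrite('pics/s2.png',cv2.resize(im[150:290,250:440],None,fx=4,fy=4,interpolation=2)[...,::-1])
im=manip.snapshot('top'); print(red('top',im))
print([ (proj('scene',p)) for p in [(482,141,142),(490,126,139)]])
E
```

```text
[481.18460757 146.00787277 134.15456078] [4.80763755 3.27486328 0.5728317 ] [ 0.49498907 -0.94747976  0.06426502] 20.105613412110266
[([266.8, 201.4], [255, 189, 25, 26, 522]), ([340.2, 215.0], [337, 210, 8, 11, 71])]
[([154.7, 239.3], [135, 221, 40, 37, 1079])]
[(np.float64(336.9197777614256), np.float64(214.7654183825158)), (np.float64(343.4046527705279), np.float64(217.71664988280918))]
```

View pics/s2.png

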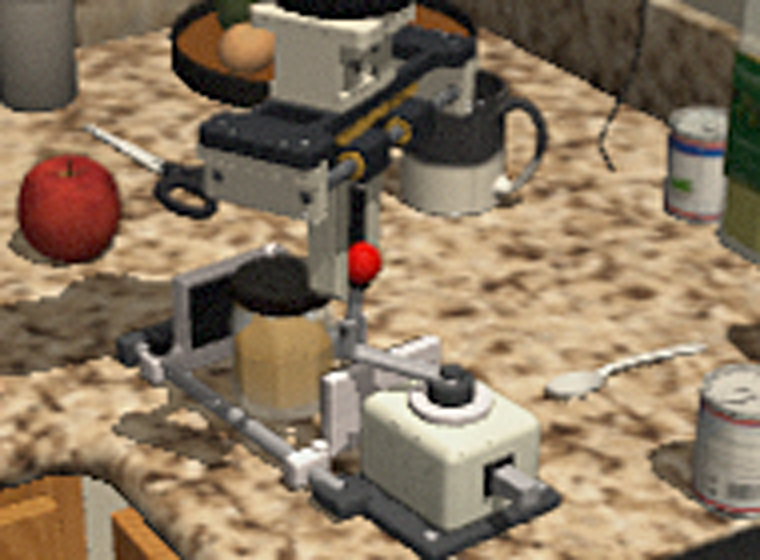

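Request:
{"method": "send_rows", "body": {"series": [40,0,0,0,0,40,0,0,0,0,40,0,0,0,0,40,0.1,-0.19,0,0,40,0.1,-0.19,0,0,40,0.1,-0.19,0,0,15,0.1,-0.19,0,0,15,0.1,-0.19,0,0,15,0.1,-0.19,0,0,15,0.1,-0.19,0,0,15,0.1,-0.19,0,0,15,0.04,-0.09,0,0,15,0,0,0,0,15,-0.02,0.04,0,0,15,-0.02,0.04,0,0], "grip_force": 40}}

```text
clock: 6.48
eef_pos: [480.9, 146.7, 134.4]
tcp_rot: [0.001, 0.508, 0.861, 0.0]
wrist_force: [4.5, -0.4, 1.3]
grip_width: 22.1
grip_force: 40.0
```

```bash
python3 - <<'E'
from h import *
s=manip.get_state();print(s['eef_pos'],s['wrist_force'],s['wrist_torque'],s['grip_width'])
im=manip.snapshot('scene'); print(red('scene',im))
cv2.imwrite('pics/s3.png',cv2.resize(im[170:270,280:400],None,fx=6,fy=6,interpolation=2)[...,::-1])
E
```

```text
[480.90673462 146.69997579 134.39351594] [ 4.50156396 -0.42397663  1.29299993] [-0.44701783 -0.98490035 -0.00199144] 22.066977054822107
[([266.9, 201.3], [255, 189, 25, 26, 520]), ([338.7, 213.9], [337, 209, 5, 11, 44])]
```

View pics/s3.png

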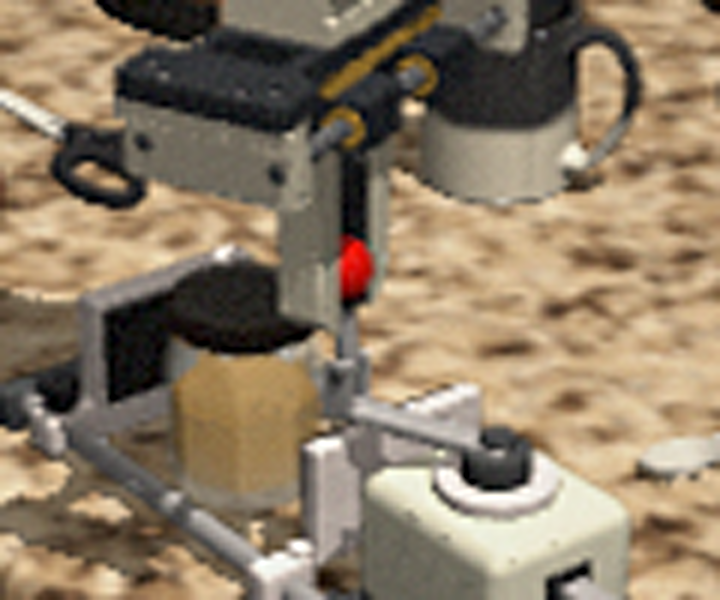

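```bash
cat > orb.py <<'E'
import sys,numpy as np
# start angle, radius now, end radius, step deg, n, centre, commanded xy
def orb(a0,r0,r1,step,n,c=(513.5,83.5)):
    c=np.array(c);p=lambda a,r:c+r*np.array([np.cos(np.radians(a)),np.sin(np.radians(a))])
    b=p(a0,r0)
    print([[*map(float,((p(a0-step*i,r0+(r1-r0)*min(1,i/4))-b)/40).round(2))] for i in range(1,n+1)])
orb(*map(float,sys.argv[1:5]),int(sys.argv[5]),*( [tuple(map(float,sys.argv[6:8]))] if len(sys.argv)>6 else []))
E
python3 orb.py 117.9 71.7 69.5 4 12
```

```text
[[0.12, 0.04], [0.24, 0.08], [0.36, 0.1], [0.48, 0.12], [0.6, 0.14], [0.72, 0.15], [0.84, 0.15], [0.96, 0.15], [1.08, 0.14], [1.2, 0.11], [1.32, 0.09], [1.44, 0.05]]
```

Request:
{"method": "send_rows", "body": {"series": [15,0.12,0.04,0,0,15,0.24,0.08,0,0,15,0.36,0.1,0,0,15,0.48,0.12,0,0,15,0.6,0.14,0,0,15,0.72,0.15,0,0,15,0.84,0.15,0,0,15,0.96,0.15,0,0,15,1.08,0.14,0,0,15,1.2,0.11,0,0,15,1.32,0.09,0,0,15,1.44,0.05,0,0]}}

```text
clock: 7.53
eef_pos: [535.7, 149.3, 134.3]
tcp_rot: [-0.001, 0.507, 0.862, -0.001]
wrist_force: [-6.5, -0.6, 11.4]
grip_width: 21.9
grip_force: 40.0
```

```bash
cat > chk.py <<'E'
from h import *
s=manip.get_state();p=s['eef_pos'];f=s['wrist_force'];c=np.array([513.5,83.5])
d=p[:2]-c;r=np.hypot(*d);n=d/r;t=np.array([n[1],-n[0]])
print('clk',s['clock'],'pos',p.round(1),'r',r.round(1),'ang',np.degrees(np.arctan2(d[1],d[0])).round(1),'Frad',(f[:2]@n).round(2),'Ftan(cw)',(f[:2]@t).round(2),'F',f.round(1),'T',s['wrist_torque'].round(2),'w',round(s['grip_width'],1))
for k in('scene','top'):
    b=[x for x in red(k,manip.snapshot(k)) if x[1][4]<400]; print(k,b,[plane(k,*x[0],142).round(1) for x in b])
E
python3 chk.py
```

```text
clk 7.5333 pos [535.7 149.3 134.3] r 69.4 ang 71.4 Frad -2.67 Ftan(cw) -6.01 F [-6.5 -0.6 11.4] T [-0.08  1.33 -0.08] w 21.9
scene [([358.3, 208.1], [356, 204, 5, 10, 36])] [array([542.2, 144.8, 142. ])]
top [] []
```

```bash
python3 orb.py 69.9 69.5 69.5 4 20
```

```text
[[0.11, -0.05], [0.22, -0.1], [0.33, -0.16], [0.43, -0.23], [0.52, -0.3], [0.61, -0.38], [0.7, -0.47], [0.77, -0.56], [0.85, -0.66], [0.91, -0.77], [0.97, -0.87], [1.02, -0.98], [1.06, -1.1], [1.09, -1.21], [1.11, -1.33], [1.13, -1.45], [1.14, -1.57], [1.14, -1.7], [1.13, -1.82], [1.11, -1.94]]
```

Request:
{"method": "send_rows", "body": {"series": [15,0.11,-0.05,0.01,0,15,0.22,-0.1,0.02,0,15,0.33,-0.16,0.02,0,15,0.43,-0.23,0.02,0,15,0.52,-0.3,0.02,0,15,0.61,-0.38,0.02,0,15,0.7,-0.47,0.02,0,15,0.77,-0.56,0.02,0,15,0.85,-0.66,0.02,0,15,0.91,-0.77,0.02,0,15,0.97,-0.87,0.02,0,15,1.02,-0.98,0.02,0]}}

```text
clock: 8.63
eef_pos: [575.4, 110.8, 134.4]
tcp_rot: [-0.002, 0.507, 0.862, -0.001]
wrist_force: [-8.4, 4.1, 5.9]
grip_width: 22.0
grip_force: 40.0
```

```bash
python3 chk.py
```

```text
clk 8.6333 pos [575.4 110.8 134.4] r 67.7 ang 23.8 Frad -6.03 Ftan(cw) -7.17 F [-8.4  4.1  5.9] T [0.62 1.8  0.03] w 22.0
scene [([382.3, 210.5], [381, 206, 4, 10, 34])] [array([582.4, 106.1, 142. ])]
top [] []
```

```bash
python3 orb.py 21.9 69.5 68.5 4 18
```

```text
[[0.04, -0.12], [0.06, -0.23], [0.08, -0.35], [0.09, -0.47], [0.1, -0.59], [0.1, -0.71], [0.09, -0.83], [0.07, -0.95], [0.05, -1.07], [0.02, -1.18], [-0.03, -1.29], [-0.07, -1.4], [-0.13, -1.51], [-0.19, -1.61], [-0.26, -1.7], [-0.34, -1.8], [-0.42, -1.88], [-0.51, -1.96]]
```

Request:
{"method": "send_rows", "body": {"series": [15,0.04,-0.12,0,0,15,0.06,-0.23,0,0,15,0.08,-0.35,0,0,15,0.09,-0.47,0,0,15,0.1,-0.59,0,0,15,0.1,-0.71,0,0,15,0.09,-0.83,0,0,15,0.07,-0.95,0,0,15,0.05,-1.07,0,0,15,0.02,-1.18,0,0,15,-0.03,-1.29,0,0,15,-0.07,-1.4,0,0,15,-0.13,-1.51,0,0,15,-0.19,-1.61,0,0,15,-0.26,-1.7,0,0,15,-0.34,-1.8,0,0,15,-0.42,-1.88,0,0,15,-0.51,-1.96,0,0]}}

```text
clock: 10.23
eef_pos: [556.4, 35.5, 134.5]
tcp_rot: [-0.002, 0.506, 0.862, 0.001]
wrist_force: [-3.3, 12.7, -3.2]
grip_width: 22.2
grip_force: 40.0
```

```bash
python3 chk.py
```

```text
clk 10.2333 pos [556.4  35.5 134.5] r 64.4 ang -48.2 Frad -11.66 Ftan(cw) -6.04 F [-3.3 12.7 -3.2] T [2.71 0.54 0.02] w 22.2
scene [([395.5, 225.8], [394, 221, 5, 11, 41])] [array([563.4,  30.8, 142. ])]
top [] []
```

```bash
sed -i 's/513.5,83.5/512.7,86.3/' orb.py chk.py; python3 orb.py -51.1 71.1 68.2 4 18
```

```text
[[-0.11, -0.06], [-0.22, -0.11], [-0.34, -0.15], [-0.45, -0.19], [-0.56, -0.23], [-0.68, -0.26], [-0.79, -0.29], [-0.91, -0.31], [-1.03, -0.32], [-1.15, -0.32], [-1.27, -0.31], [-1.39, -0.3], [-1.5, -0.28], [-1.62, -0.25], [-1.73, -0.21], [-1.84, -0.16], [-1.95, -0.11], [-2.05, -0.04]]
```

Request:
{"method": "send_rows", "body": {"series": [15,-0.11,-0.06,0,0,15,-0.22,-0.11,0,0,15,-0.34,-0.15,0,0,15,-0.45,-0.19,0,0,15,-0.56,-0.23,0,0,15,-0.68,-0.26,0,0,15,-0.79,-0.29,0,0,15,-0.91,-0.31,0,0,15,-1.03,-0.32,0,0,15,-1.15,-0.32,0,0,15,-1.27,-0.31,0,0,15,-1.39,-0.3,0,0,15,-1.5,-0.28,0,0,15,-1.62,-0.25,0,0]}}

```text
clock: 11.5
eef_pos: [495.1, 23.6, 134.7]
tcp_rot: [0.001, 0.507, 0.862, 0.003]
wrist_force: [7.8, 6.0, -12.0]
grip_width: 22.3
grip_force: 40.0
```

```bash
python3 chk.py
```

```text
clk 11.5 pos [495.1  23.6 134.7] r 65.1 ang -105.7 Frad -7.89 Ftan(cw) -5.89 F [  7.8   6.  -12. ] T [ 1.47 -2.18  0.01] w 22.3
scene [([375.2, 235.5], [373, 230, 6, 12, 51])] [array([501.2,  17.9, 142. ])]
top [] []
```

```bash
python3 orb.py -107.1 68.2 67.2 4 20
```

```text
[[-0.11, 0.04], [-0.22, 0.1], [-0.32, 0.16], [-0.42, 0.22], [-0.51, 0.29], [-0.6, 0.36], [-0.69, 0.44], [-0.77, 0.53], [-0.84, 0.62], [-0.91, 0.72], [-0.97, 0.82], [-1.02, 0.92], [-1.07, 1.03], [-1.11, 1.14], [-1.14, 1.25], [-1.16, 1.37], [-1.17, 1.49], [-1.18, 1.6], [-1.18, 1.72], [-1.17, 1.84]]
```

Request:
{"method": "send_rows", "body": {"series": [15,-0.11,0.04,-0.01,0,15,-0.22,0.1,-0.02,0,15,-0.32,0.16,-0.02,0,15,-0.42,0.22,-0.02,0,15,-0.51,0.29,-0.02,0,15,-0.6,0.36,-0.02,0,15,-0.69,0.44,-0.02,0,15,-0.77,0.53,-0.02,0,15,-0.84,0.62,-0.02,0,15,-0.91,0.72,-0.02,0,15,-0.97,0.82,-0.02,0,15,-1.02,0.92,-0.02,0,15,-1.07,1.03,-0.02,0,15,-1.11,1.14,-0.02,0,15,-1.14,1.25,-0.02,0,15,-1.16,1.37,-0.02,0,15,-1.17,1.49,-0.02,0,15,-1.18,1.6,-0.02,0]}}

```text
clock: 13.1
eef_pos: [447.4, 84.9, 134.4]
tcp_rot: [0.001, 0.508, 0.861, 0.0]
wrist_force: [6.5, -5.2, 1.0]
grip_width: 22.1
grip_force: 40.0
```

```bash
cat >> chk.py <<'E'
import sys
if len(sys.argv)>1: cv2.imwrite(sys.argv[1],cv2.resize(manip.snapshot('scene')[170:290,260:420],None,fx=5,fy=5,interpolation=2)[...,::-1])
E
python3 chk.py pics/s4.png
```

```text
clk 13.1 pos [447.4  84.9 134.4] r 65.4 ang -178.7 Frad -6.41 Ftan(cw) -5.38 F [ 6.5 -5.2  1. ] T [-1.26 -1.82  0.01] w 22.1
scene [([340.1, 228.9], [338, 224, 6, 11, 55])] [array([453.3,  80.1, 142. ])]
top [] []
```

View pics/s4.png

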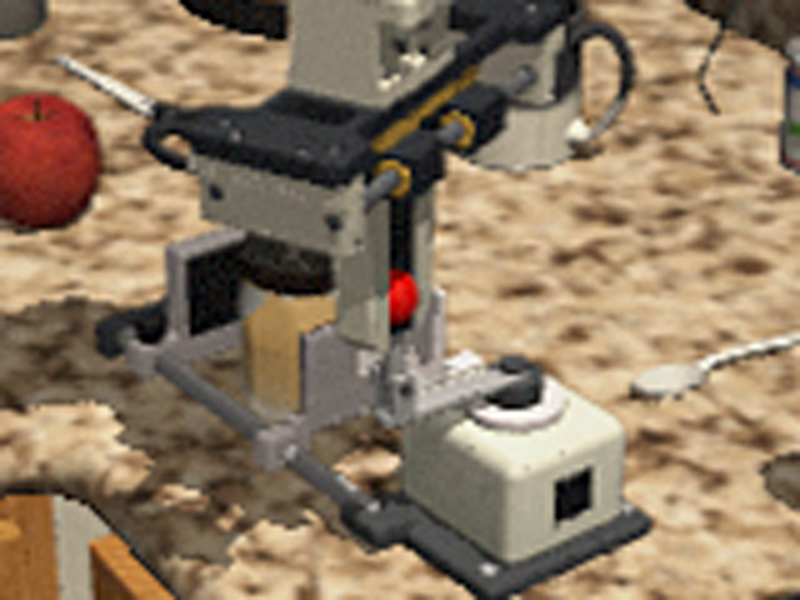

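```bash
python3 orb.py -179.1 67.2 67.2 4 20
```

```text
[[0.0, 0.12], [0.01, 0.23], [0.03, 0.35], [0.06, 0.46], [0.09, 0.58], [0.13, 0.69], [0.18, 0.79], [0.24, 0.89], [0.31, 0.99], [0.38, 1.09], [0.45, 1.17], [0.54, 1.26], [0.62, 1.33], [0.72, 1.4], [0.82, 1.47], [0.92, 1.52], [1.03, 1.57], [1.14, 1.62], [1.25, 1.65], [1.36, 1.68]]
```

Request:
{"method": "send_rows", "body": {"series": [15,0.0,0.12,0,0,15,0.01,0.23,0,0,15,0.03,0.35,0,0,15,0.06,0.46,0,0,15,0.09,0.58,0,0,15,0.13,0.69,0,0,15,0.18,0.79,0,0,15,0.24,0.89,0,0,15,0.31,0.99,0,0,15,0.38,1.09,0,0,15,0.45,1.17,0,0,15,0.54,1.26,0,0,15,0.62,1.33,0,0,15,0.72,1.4,0,0,15,0.82,1.47,0,0,15,0.92,1.52,0,0]}}

```text
clock: 14.58
eef_pos: [481.0, 145.3, 134.2]
tcp_rot: [-0.001, 0.508, 0.862, -0.002]
wrist_force: [-5.6, -3.4, 11.5]
grip_width: 22.2
grip_force: 40.0
```

```bash
python3 chk.py; python3 orb.py 116.9 67.2 67.2 3 16
```

```text
clk 14.5833 pos [481.  145.3 134.2] r 67.0 ang 118.2 Frad -0.33 Ftan(cw) -6.57 F [-5.6 -3.4 11.5] T [-0.79  1.14 -0.05] w 22.2
scene [([338.8, 214.3], [337, 210, 5, 10, 44])] [array([486.9, 140.8, 142. ])]
top [] []
[[0.08, 0.04], [0.16, 0.07], [0.24, 0.1], [0.33, 0.13], [0.41, 0.15], [0.5, 0.16], [0.59, 0.17], [0.68, 0.18], [0.76, 0.18], [0.85, 0.18], [0.94, 0.17], [1.03, 0.16], [1.11, 0.14], [1.2, 0.12], [1.28, 0.1], [1.36, 0.07]]
```

Request:
{"method": "send_rows", "body": {"series": [15,0.08,0.05,0,0,15,0.16,0.09,0,0,15,0.24,0.12,0,0,15,0.33,0.15,0,0,15,0.41,0.17,0,0,15,0.5,0.18,0,0,15,0.59,0.19,0,0,15,0.68,0.2,0,0,15,0.76,0.2,0,0,15,0.85,0.2,0,0,15,0.94,0.19,0,0,15,1.03,0.18,0,0]}}

```text
clock: 15.68
eef_pos: [521.9, 153.1, 134.3]
tcp_rot: [-0.001, 0.508, 0.862, -0.002]
wrist_force: [-6.4, -1.0, 11.7]
grip_width: 22.3
grip_force: 40.0
```

```bash
python3 chk.py; python3 orb.py 80.9 68 68 3 12
```

```text
clk 15.6833 pos [521.9 153.1 134.3] r 67.4 ang 82.1 Frad -1.86 Ftan(cw) -6.19 F [-6.4 -1.  11.7] T [-0.43  1.45 -0.02] w 22.3
scene [([352.5, 208.6], [350, 204, 6, 10, 39])] [array([529.2, 149.5, 142. ])]
top [] []
[[0.09, -0.02], [0.17, -0.04], [0.26, -0.06], [0.34, -0.09], [0.43, -0.13], [0.51, -0.17], [0.58, -0.21], [0.66, -0.25], [0.73, -0.31], [0.8, -0.36], [0.87, -0.42], [0.94, -0.48]]
```

Request:
{"method": "send_rows", "body": {"series": [15,0.09,-0.02,0,0,15,0.17,-0.04,0,0,15,0.26,-0.06,0,0,15,0.34,-0.09,0,0,15,0.43,-0.13,0,0]}}

```text
clock: 16.2
eef_pos: [539.0, 148.5, 134.3]
tcp_rot: [-0.001, 0.507, 0.862, -0.001]
wrist_force: [-6.3, 0.4, 10.4]
grip_width: 22.3
grip_force: 40.0
```

```bash
sed -i "/^for k in/,\$d" chk.py; python3 chk.py; for a in 65.9 50.9 35.9 20.9 5.9 -9.1 -24.1 -39.1; do python3 orb.py $a 68 68 3 5;done
```

```text
clk 16.2 pos [539.  148.5 134.3] r 67.5 ang 67.0 Frad -2.13 Ftan(cw) -5.94 F [-6.3  0.4 10.4] T [-0.03  1.44  0.01] w 22.3
[[0.08, -0.04], [0.16, -0.08], [0.23, -0.13], [0.31, -0.18], [0.38, -0.23]]
[[0.07, -0.06], [0.13, -0.12], [0.19, -0.18], [0.25, -0.25], [0.3, -0.32]]
[[0.05, -0.07], [0.1, -0.15], [0.14, -0.23], [0.18, -0.31], [0.21, -0.39]]
[[0.03, -0.08], [0.05, -0.17], [0.08, -0.26], [0.09, -0.34], [0.1, -0.43]]
[[0.01, -0.09], [0.01, -0.18], [0.01, -0.27], [-0.0, -0.36], [-0.01, -0.44]]
[[-0.02, -0.09], [-0.04, -0.17], [-0.06, -0.26], [-0.09, -0.34], [-0.13, -0.43]]
[[-0.04, -0.08], [-0.08, -0.16], [-0.13, -0.23], [-0.18, -0.31], [-0.23, -0.38]]
[[-0.06, -0.07], [-0.12, -0.13], [-0.18, -0.19], [-0.25, -0.25], [-0.32, -0.3]]
```

Request:
{"method": "send_rows", "body": {"series": [15,0.08,-0.04,0,0,15,0.16,-0.08,0,0,15,0.23,-0.13,0,0,15,0.31,-0.18,0,0,15,0.38,-0.23,0,0]}}

```text
clock: 16.62
eef_pos: [554.3, 139.5, 134.3]
tcp_rot: [-0.001, 0.507, 0.862, -0.001]
wrist_force: [-7.5, 1.1, 10.7]
grip_width: 22.3
grip_force: 40.0
```

```bash
python3 chk.py
```

```text
clk 16.6167 pos [554.3 139.5 134.3] r 67.5 ang 52.0 Frad -3.74 Ftan(cw) -6.57 F [-7.5  1.1 10.7] T [ 0.05  1.57 -0.02] w 22.3
```

Request:
{"method": "send_rows", "body": {"series": [15,0.07,-0.06,0,0,15,0.13,-0.12,0,0,15,0.19,-0.18,0,0]}}

```text
clock: 16.87
eef_pos: [561.8, 132.6, 134.3]
tcp_rot: [-0.001, 0.507, 0.862, -0.001]
wrist_force: [-6.5, 1.3, 11.8]
grip_width: 22.3
grip_force: 40.0
```

```bash
python3 chk.py;for a in 41.9 29.9 17.9 5.9 -6.1 -18.1 -30.1 -42.1; do python3 orb.py $a 68 68 3 4;done
```

```text
clk 16.8667 pos [561.8 132.6 134.3] r 67.5 ang 43.3 Frad -3.87 Ftan(cw) -5.38 F [-6.5  1.3 11.8] T [0.31 1.57 0.01] w 22.3
[[0.06, -0.07], [0.11, -0.14], [0.16, -0.21], [0.21, -0.29]]
[[0.04, -0.08], [0.08, -0.16], [0.11, -0.24], [0.14, -0.32]]
[[0.03, -0.09], [0.05, -0.17], [0.06, -0.26], [0.07, -0.35]]
[[0.01, -0.09], [0.01, -0.18], [0.01, -0.27], [-0.0, -0.36]]
[[-0.01, -0.09], [-0.03, -0.18], [-0.05, -0.26], [-0.07, -0.35]]
[[-0.03, -0.08], [-0.06, -0.17], [-0.1, -0.25], [-0.15, -0.32]]
[[-0.05, -0.08], [-0.1, -0.15], [-0.15, -0.22], [-0.21, -0.29]]
[[-0.06, -0.06], [-0.13, -0.13], [-0.19, -0.18], [-0.26, -0.24]]
```

Request:
{"method": "send_rows", "body": {"series": [15,0.06,-0.07,0,0,15,0.11,-0.14,0,0,15,0.16,-0.21,0,0,15,0.21,-0.29,0,0]}}

```text
clock: 17.2
eef_pos: [570.1, 121.5, 134.3]
tcp_rot: [-0.002, 0.507, 0.862, -0.001]
wrist_force: [-6.8, 2.9, 10.3]
grip_width: 22.3
grip_force: 40.0
```

```bash
python3 chk.py
```

```text
clk 17.2 pos [570.1 121.5 134.3] r 67.3 ang 31.5 Frad -4.25 Ftan(cw) -6.0 F [-6.8  2.9 10.3] T [ 0.52  1.6  -0.02] w 22.3
```

Request:
{"method": "send_rows", "body": {"series": [15,0.04,-0.08,0,0,15,0.08,-0.16,0,0,15,0.11,-0.24,0,0,15,0.14,-0.32,0,0]}}

```text
clock: 17.53
eef_pos: [575.9, 109.1, 134.3]
tcp_rot: [-0.002, 0.507, 0.862, -0.0]
wrist_force: [-6.5, 5.4, 10.6]
grip_width: 22.2
grip_force: 40.0
```

```bash
python3 chk.py
```

```text
clk 17.5333 pos [575.9 109.1 134.3] r 67.1 ang 19.8 Frad -4.26 Ftan(cw) -7.33 F [-6.5  5.4 10.6] T [ 0.81  1.43 -0.04] w 22.2
```

Request:
{"method": "send_rows", "body": {"series": [15,0.03,-0.09,0,0,15,0.05,-0.17,0,0]}}

```text
clock: 17.7
eef_pos: [577.8, 102.4, 134.3]
tcp_rot: [-0.002, 0.507, 0.862, -0.0]
wrist_force: [-7.8, 6.2, 9.0]
grip_width: 22.2
grip_force: 40.0
```

```bash
python3 chk.py
```

```text
clk 17.7 pos [577.8 102.4 134.3] r 67.1 ang 13.9 Frad -6.08 Ftan(cw) -7.93 F [-7.8  6.2  9. ] T [ 0.95  1.53 -0.04] w 22.2
```

Request:
{"method": "send_rows", "body": {"series": [15,0.01,-0.06,0,0,15,0.02,-0.12,0,0]}}

```text
clock: 17.87
eef_pos: [578.7, 97.8, 134.3]
tcp_rot: [-0.002, 0.507, 0.862, -0.0]
wrist_force: [-7.2, 6.1, 8.4]
grip_width: 22.5
grip_force: 40.0
```

```bash
python3 chk.py
```

```text
clk 17.8667 pos [578.7  97.8 134.3] r 67.0 ang 9.9 Frad -6.1 Ftan(cw) -7.21 F [-7.2  6.1  8.4] T [1.01 1.45 0.01] w 22.5
```

```bash
python3 - <<'E'
from h import *
im=manip.snapshot('scene'); t=manip.snapshot('top')
a=cv2.resize(im[200:290,270:370],(600,540),interpolation=2); b=cv2.resize(t[170:270,220:320],(200,200),interpolation=2)
o=np.zeros((540,800,3),'uint8'); o[:,:600]=a; o[:200,600:]=b
cv2.imwrite('pics/s5.png',o[...,::-1])
F=[];T=[]
for _ in range(12):
    manip.snapshot('top'); s=manip.get_state(); F.append(s['wrist_force']); T.append(s['wrist_torque'])
print(np.mean(F,0),np.std(F,0),np.mean(T,0),np.std(T,0),s['eef_pos'])
E
```

```text
[-6.04070971  3.20413288  9.4407079 ] [0.54285046 0.68303651 0.42909417] [ 5.56601403e-01  1.34057296e+00 -1.03673202e-03] [0.02911481 0.03372612 0.02579565] [578.77844397  97.29570234 134.32876305]
```

View pics/s5.png

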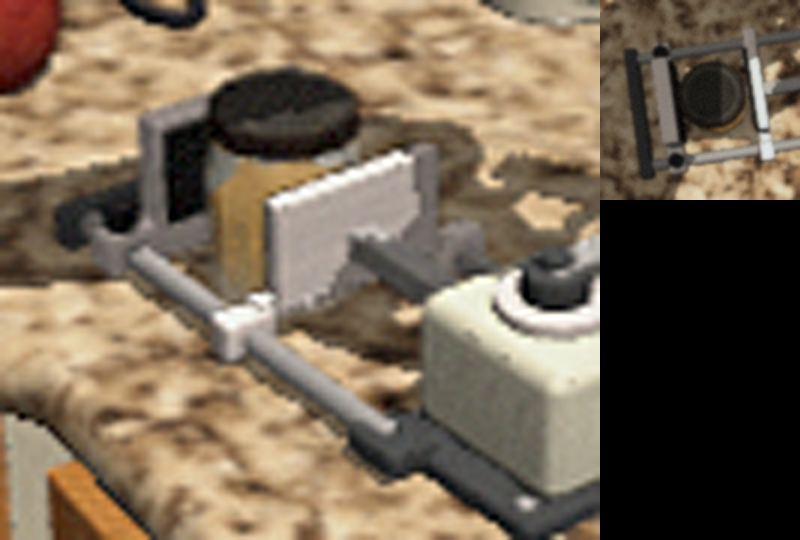

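```bash
cat >> chk.py <<'E'
T=s['wrist_torque']; g=np.array([-T[1],T[0]])/.235
print('torque-based: Frad %.2f Ftan %.2f'%(g@n,g@t))
E
for a in 7.7 -1.3 -10.3 -19.3 -28.3 -37.3; do python3 orb.py $a 68 68 3 4;done
```

```text
[[0.01, -0.09], [0.01, -0.18], [0.01, -0.27], [0.01, -0.36]]
[[-0.0, -0.09], [-0.01, -0.18], [-0.03, -0.27], [-0.05, -0.35]]
[[-0.02, -0.09], [-0.04, -0.17], [-0.07, -0.26], [-0.1, -0.34]]
[[-0.03, -0.08], [-0.07, -0.16], [-0.11, -0.24], [-0.15, -0.32]]
[[-0.04, -0.08], [-0.09, -0.15], [-0.14, -0.22], [-0.2, -0.29]]
[[-0.06, -0.07], [-0.12, -0.14], [-0.18, -0.2], [-0.24, -0.26]]
```

Request:
{"method": "send_rows", "body": {"series": [15,0.01,-0.09,0,0,15,0.01,-0.18,0,0,15,0.01,-0.27,0,0]}}

```text
clock: 18.82
eef_pos: [579.5, 87.8, 134.4]
tcp_rot: [-0.002, 0.507, 0.862, 0.001]
wrist_force: [-4.7, 8.0, 7.1]
grip_width: 21.9
grip_force: 40.0
```

```bash
python3 chk.py
```

```text
clk 18.8167 pos [579.5  87.8 134.4] r 66.8 ang 1.3 Frad -4.55 Ftan(cw) -8.08 F [-4.7  8.   7.1] T [ 1.61  1.19 -0.02] w 21.9
torque-based: Frad -4.92 Ftan -6.98
```

Request:
{"method": "send_rows", "body": {"series": [15,-0.0,-0.09,0,0,15,-0.01,-0.15,0,0]}}

```text
clock: 18.98
eef_pos: [579.3, 82.1, 134.4]
tcp_rot: [-0.002, 0.507, 0.862, 0.001]
wrist_force: [-3.4, 10.7, 5.6]
grip_width: 22.3
grip_force: 40.0
```

```bash
python3 chk.py
```

```text
clk 18.9833 pos [579.3  82.1 134.4] r 66.7 ang -3.6 Frad -4.01 Ftan(cw) -10.42 F [-3.4 10.7  5.6] T [ 1.9   0.96 -0.05] w 22.3
torque-based: Frad -4.58 Ftan -7.82
```

Request:
{"method": "send_rows", "body": {"series": [22,0,-0.15,0,0,28,0,-0.15,0,0,45,0,-0.15,0,0,45,0,-0.15,0,0,45,0,-0.15,0,0,45,0,-0.15,0.3,0,45,0,-0.15,0.8,0,45,0,-0.15,1.5,0,45,0,-0.15,2.2,0,45,0,-0.15,2.8,0,45,0,-0.15,3,0,45,0,-0.15,3,0,45,0,-0.15,3,0]}}

```text
clock: 20.07
eef_pos: [580.7, 72.6, 254.1]
tcp_rot: [0.0, 0.508, 0.861, -0.0]
wrist_force: [-0.9, 0.2, -0.5]
grip_width: 45.1
grip_force: 0.0
```

The release call repeated a −0.15 y shift from its new base, so the crank may have been led a few degrees further before the fingers opened. I'll check where it stands.

```bash
python3 - <<'E'
from h import *
im=manip.snapshot('scene'); t=manip.snapshot('top')
a=[x for x in red('scene',im) if x[1][4]<400]; b=[x for x in red('top',t) if x[1][4]<400]; print(a,b)
c=np.array([512.7,86.3])
for k,L in(('scene',a),('top',b)):
  for x in L:
    P=plane(k,*x[0],142); d=P[:2]-c; print(k,P.round(1),np.hypot(*d),np.degrees(np.arctan2(d[1],d[0])))
if a and b: print(two(a[0][0],b[0][0]))
A=cv2.resize(im[190:290,270:410],(770,550),interpolation=2); B=cv2.resize(t[175:255,230:390],(320,160),interpolation=2)
A[:160,450:]=B
cv2.imwrite('pics/s6.png',A[...,::-1]); print(manip.get_state()['wrist_force'])
E
```

```text
[([390.4, 216.2], [386, 211, 10, 11, 83])] [([369.7, 159.6], [365, 154, 11, 12, 87])]
scene [581.2  73.3 142. ] 69.67082095922265 -10.71353010343747
top [580.   75.4 142. ] 68.15758129799941 -9.174753868160435
(array([581.11232418,  74.8487024 , 141.09989217]), np.float64(2.000412142329022))
[ 0.04051498 -0.16885007 -0.33783166]
```

View pics/s6.png

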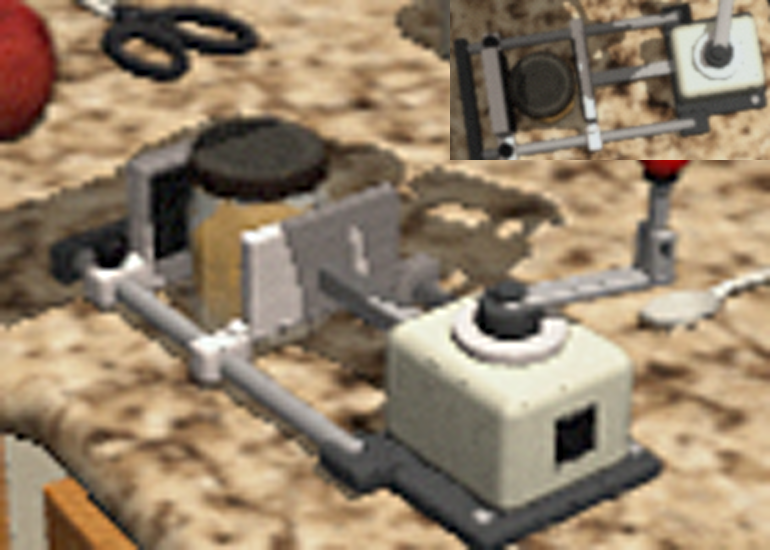

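The jar is upright against the stop and the handle is up, with the knob at about −9.5°, roughly 5° past the point where I felt it go tight. I estimate 35–45 N, which is inside the window but high. I'll retake the knob and back off about 3–4°.

Request:
{"method": "send_rows", "body": {"series": [45,0,0.05,-1,0,45,0,0.05,-2,0,45,0,0.05,-2.6,0,45,0,0.05,-2.9,0,45,0,0.05,-3,0,45,0,0.05,-3,0,45,0,0.05,-3,0,15,0,0.05,-3,0,15,0,0.05,-3,0,15,0,0.05,-3,0,15,0,0.05,-3,0,15,0,0.05,-3,0,15,0,0.05,-3,0], "grip_force": 30}}

```text
clock: 21.25
eef_pos: [580.9, 74.8, 134.8]
tcp_rot: [0.0, 0.508, 0.861, 0.0]
wrist_force: [-2.8, -1.2, 7.6]
grip_width: 22.2
grip_force: 30.0
```

```bash
python3 chk.py
```

```text
clk 21.25 pos [580.9  74.8 134.8] r 69.2 ang -9.6 Frad -2.57 Ftan(cw) 1.63 F [-2.8 -1.2  7.6] T [-0.22  0.39  0.  ] w 22.2
torque-based: Frad -1.50 Ftan 1.20
```

Request:
{"method": "send_rows", "body": {"series": [15,0,0.04,0,0,15,0,0.08,0,0,15,0,0.12,0,0,15,0,0.12,0,0]}}

```text
clock: 21.58
eef_pos: [581.5, 79.5, 134.8]
tcp_rot: [0.001, 0.508, 0.861, 0.0]
wrist_force: [-0.3, -2.1, 5.8]
grip_width: 22.8
grip_force: 30.0
```

```bash
python3 chk.py
```

```text
clk 21.5833 pos [581.5  79.5 134.8] r 69.1 ang -5.7 Frad -0.08 Ftan(cw) 2.13 F [-0.3 -2.1  5.8] T [-0.39 -0.11 -0.03] w 22.8
torque-based: Frad 0.63 Ftan 1.60
```

Request:
{"method": "send_rows", "body": {"series": [28,0,0,0,0,45,0,0,0,0,45,0,0,0,0,45,0,0,0,0,45,0,0,0.3,0,45,0,0,0.8,0,45,0,0,1.5,0,45,0,0,2.2,0,45,0,0,2.8,0,45,0,0,3,0,45,0,0,3,0,45,0,0,3,0]}}

```text
clock: 22.58
eef_pos: [580.7, 79.5, 254.1]
tcp_rot: [0.0, 0.508, 0.861, 0.0]
wrist_force: [0.1, 0.5, -0.3]
grip_width: 45.0
grip_force: 0.0
```

```bash
python3 - <<'E'
from h import *
im=manip.snapshot('scene'); t=manip.snapshot('top')
a=[x for x in red('scene',im) if x[1][4]<400]; b=[x for x in red('top',t) if x[1][4]<400]; print(a,b)
c=np.array([512.7,86.3])
for k,L in(('scene',a),('top',b)):
  for x in L:
    P=plane(k,*x[0],142); d=P[:2]-c; print(k,P.round(1),np.hypot(*d),np.degrees(np.arctan2(d[1],d[0])))
print(two(a[0][0],b[0][0]),manip.get_state()['wrist_force'])
E
```

```text
[([389.4, 215.2], [385, 211, 10, 10, 82])] [([365.9, 159.7], [362, 154, 9, 11, 58])]
scene [582.2  78.5 142. ] 69.92037398952935 -6.405141980794123
top [580.1  82.3 142. ] 67.48380802550687 -3.4186843307473898
(array([582.1046983 ,  81.23196126, 140.37431769]), np.float64(3.626431986486815)) [-0.17721224  0.25091544  0.35886017]
```

```bash
python3 -c "
from workcell import manip
print(manip.job_done())"
```

```text
the job is handed in; nothing more can be done
None
```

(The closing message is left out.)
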